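Push the aquarium feeder home into its corner stop

TASK

The grey automatic feeder has been left askew on the ledge: push it along the surface until it sits squarely home in the corner of the black L-shaped stop, its far side flush against the long rail and its left side flush against the short arm, with the orange chute out over the tank. Only push it with the fingers, never lift or tip it, and leave the jar, scoop, tweezers, tube, bottle and tin where they are.

Things in the scene. Friction and masses are not known exactly. Their poses are not given: they have to be found in the camera images.
- feeder: Loose grey automatic feeder, 0.3-0.55 kg, slides on its flat base. Housing: 110 x 110 mm, 60 high, flat upright sides. Origin: centre of the underside; x along the chute, y left, z up. Drum on top (axis y) rises to 96 mm, set back at least 28 mm from the near (-x), left and right sides. Starts 6-10 cm short of the stop's rail, 4-12 cm right of its arm, turned up to 0.4 rad from it.
- chute_tip (a point): Outer end of the feeder's orange chute, on its centreline, 155 mm ahead of the feeder's origin, 50 mm above its underside. The chute is 36 mm wide, from 42 to 58 mm high, and sticks out 100 mm beyond the housing's far (+x) side; it passes over the stop.
- stop: Black L-shaped corner stop fixed to the ledge, 30 mm high, bars 15 mm thick. Origin: inner corner, on the ledge; x points roughly away from the robot, to the tank. Long rail: inner face x = 0, y from 0 to -220 mm. Short arm: inner face y = 0, x from 0 to -110 mm. Fully home, the feeder's origin is at x = -55, y = -55 mm in this frame with its axes parallel to the stop's.
- jar: Loose bystander: amber glass jar with black cap, diameter 60, height 85 mm, upright. Origin: centre of the underside.
- tube: Loose bystander: short clear acrylic tube standing on end, diameter 40, height 70 mm. Origin: centre of the underside.
- dropper: Loose bystander: small white bottle with red cap, diameter 30, height 65 mm, upright. Origin: centre of the underside.
- scoop: Loose bystander: blue plastic scoop lying flat, about 130 x 34 x 18 mm, long axis x, cup at the +x end. Origin: near the middle, on the underside.
- tweezers: Loose bystander: steel tweezers lying flat, 139 x 20 x 6 mm, long axis x. Origin: near the middle, on the underside.
- tin: Loose bystander: green tin, diameter 66, height 70 mm, upright. Origin: centre of the underside.
Mind the look-alikes: they are no part of the job. Leave any purple look-alike of the feeder alone.

How it is judged:
At the end, for the whole second after the job is handed in: The feeder stands flat on the ledge at rest, its origin within 6 mm of the fully-home position along each of the stop's x and y axes and turned at most 0.05 rad from the stop, chute pointing over the rail; no bystander has moved 20 mm or more (x of feeder in the frame of stop between -0.061 and -0.049 m and y of feeder in the frame of stop between -0.061 and -0.049 m and angle between the x axis of feeder and the x axis of stop, either way round below 0.05 rad and x of chute_tip in the frame of stop above 0.08 m and height (world z) of feeder below 0.004 m and angle between feeder's own z axis and vertical below 0.05 rad and linear speed of feeder below 0.01 m/s and distance of each of jar, tube, dropper, scoop, tweezers, tin from where it was at the start of the episode below 0.02 m); the robot touches nothing.
It fails at once if the feeder is lifted off the ledge (more than 10 mm) or tipped (more than 0.2 rad) (height (world z) of feeder above 0.01 m or angle between feeder's own z axis and vertical above 0.2 rad).
It fails at once if a bystander is knocked over or moved 20 mm or more (distance of any of jar, tube, dropper, scoop, tweezers, tin from where it was at the start of the episode above 0.02 m or angle between any of jar, tube, dropper, scoop, tweezers, tin's own z axis and vertical above 0.3 rad).
It also fails if it takes over 46 s, if anything falls off the work surface, if the arm or the gripper's body presses on something with over 40 N, if the wrist force passes 120 N, or if a joint passes its speed limit or range.

ROBOT

A 7-joint arm with a two-finger parallel gripper is mounted at the origin on the work surface. World frame = base frame: x ahead of the robot, y to its left, z up, the work surface at z = 0. Lengths are in m, angles in rad, forces in N, time in s.
With the tool pointing down it reaches from about 0.4 to 0.85 m from the base axis. Payload 6.9 kg.
Tool frame: the origin (TCP) lies at the very end of the fingers, on their centre line; the grasp point (between the pads) lies behind it (arm.hold_point_z is the z of the grasp point in the tool frame, in m); z points along the fingers, y is the direction in which the jaws open and shut (so a half turn about z gives the same grasp; the last joint's range is limited). The gripper opens to 85 mm and grips with 20 to 120 N. Pads are 22 mm wide; open, the fingers measure 114 mm over their backs; the gripper's body (76 mm by 85 mm) begins 54 mm behind the grasp point. The pads swing forward as they close: fully open they stand 13 mm farther back than shut.
Start: joints at [-1.024, 0.507, -0.238, 1.5, 0.126, 1.149, -0.155], TCP at [0.267, 0.565, 0.231] pointing down, gripper open.
Joint ranges: [-3.08, 3.08], [-0.24, 2.05], [-1.43, 1.35], [0, 2.5], [-1.52, 4.66], [0.17, 1.96], [-2.89, 2.89]. Speed limits (rad/s): [2.39, 2.39, 3.14, 3.14, 3.14, 3.14, 3.14].

INTERFACE

Orientations are given as a unit quaternion [w, x, y, z].
In Python, from station import arm, optics, models gives the robot as it stands.
- The arm moves only by the tool apply_moves, never from a script. Its argument "rows" is a list that holds one entry, the list of rows, each a list of 7 numbers: the turn, a rotation vector about the world's x, y, z in degrees, then the shift along the world's x, y, z in m, then the closure, from -1 (fully open) to 1 (shut). In form: [[[wx, wy, wz, x, y, z, grip], ...]]. A call has 1 to 10 rows; each row is the pose to reach, as a shift and turn from the pose measured when the call began; what a row does not reach only later rows make up. A row lasts 1/8 s, in which the tool goes at most 62.5 mm and 10.7 degrees, less where a joint would pass 70% of its speed; a pose out of reach is approached as far as the arm can. A call with a gripper value outside its range is refused whole. The fingers move at their own pace and stop on an object; the grip force is fixed at half the most. Time passes only in rows, so rows that repeat a pose let the fingers close. It gives the time, the measured TCP pose, the force and the opening at its end, in the units of the state.
- arm.get_obs(): the state, without advancing time (a new reading comes with each control period).
- optics.read_camera(name): name is "scene" or "top" or "wrist"; returns the picture (384x512x3 uint8, red, green, blue); there is no depth.
- optics.camera_model(name): a dict with "fx", "fy", "cx", "cy" (pixels), "R" (3x3) and "t" (3): a world point X has camera coordinates R X + t; the wrist camera has in their place "T_tool_cam" (4x4, takes a point from camera to tool coordinates, whose origin is the TCP and whose axes are the flange's). Camera axes: x right, y down, z forward; pixel columns grow to the right and rows downward; lengths in m; the calibration is good to about 2 mm. A picture is of the moment at which its call begins: read the wrist's pose just before it. camera_model takes no time and is no camera call.
- arm.finish_job(): hands the job in, once; it reports no verdict.
Trained networks look in the newest picture that a camera, given by its name, has taken for a name from the list of things; names that differ only in an ending like _2 or _b are one class to them, and where a whole thing is asked for, a point or a joint stands for the part that bears it (a point fixed in the world has none). Each returns a list of dicts, best first, with "confidence" (0 to 1); they miss things now and then, are a little off and sometimes report something else, mostly with a low value. They report only what shows in the picture. A call takes as long as a camera call. They do not tell look-alikes from the thing itself.
- models.find_in(camera, label): "bbox" ([left, top, width, height] in pixels, round what is visible of it).
- models.outline_of(camera, label): "pixels" (384x512 bool, what is visible of it) and "bbox" ([left, top, width, height] in pixels, round what is visible of it).
The state is a dict: "time_s": time; "qpos": joint angles; "qd": joint speeds; "tau": joint torques, N m; "ee_pos": TCP position; "tcp_rot": TCP orientation; "force": force on the tool from outside, world axes, zero at the start; "torque": the same for the moment, N m; "grip_width": finger opening in m.
Only numpy, scipy, OpenCV 4.12 (cv2) and the standard library are available. Lean on these libraries where they do the work, as an engineer would, in place of code of your own. Each camera call takes 0.05 s, during which the arm holds its last target. There are 200 camera calls.

## Working session

There is one attempt and no reset: what is moved stays moved. The work goes in short steps, Python scripts to look and compute and a tool call to move; the robot and the scene stay as the last step left them, time stands still between calls to the robot, and variables do not carry over. Pictures are saved under pics/ and viewed, about 8 in all and at most 12, crops included, and the job is handed in when it is done.

Besides the shell and the picture viewer there is one more tool, called after ">>>" as name(argument=value, ...), one argument or row to a line, values as JSON. apply_moves: Moves the arm, as the interface text tells. Its arguments: {"type":"object","properties":{"rows":{"type":"array","items":{"type":"array","items":{"type":"array","items":{"type":"number"}}}}},"required":["rows"]}

```bash
mkdir -p pics
python3 - <<'E'
from station import arm, optics, models
import cv2,numpy as np
for c in ("top","scene"):
    im=optics.read_camera(c); cv2.imwrite(f"pics/{c}0.png",im[...,::-1])
    m=optics.camera_model(c); print(c,{k:np.round(v,3).tolist() for k,v in m.items()})
    for l in ("feeder","stop","jar","tube","dropper","scoop","tweezers","tin"):
        print(l,[(d["bbox"],round(d["confidence"],2)) for d in models.find_in(c,l)][:3])
o=arm.get_obs();print(o["time_s"],o["ee_pos"],o["tcp_rot"],o["grip_width"],arm.hold_point_z)
E
```

```text
top {'fx': 475.709, 'fy': 475.709, 'cx': 259.407, 'cy': 191.332, 'R': [[0.014, -1.0, 0.015], [-0.996, -0.015, -0.084], [0.084, -0.014, -0.996]], 't': [0.004, 0.484, 1.69]}
feeder [([271.3, 139.0, 38.9, 57.6], 0.87), ([305.8, 230.4, 57.4, 55.2], 0.86), ([381.0, 158.3, 4.2, 36.7], 0.56)]
stop [([237.7, 132.5, 68.8, 41.8], 0.74)]
jar [([334.1, 181.6, 15.2, 15.1], 0.63)]
tube [([142.6, 164.3, 15.0, 11.6], 0.43)]
dropper [([169.7, 172.1, 5.0, 9.0], 0.41), ([356.0, 153.4, 13.7, 39.4], 0.2)]
scoop [([357.5, 155.6, 15.7, 35.9], 0.54)]
tweezers [([379.2, 186.2, 6.5, 7.3], 0.64)]
tin [([116.7, 180.6, 17.5, 23.1], 0.53)]
scene {'fx': 360.056, 'fy': 360.056, 'cx': 246.948, 'cy': 184.754, 'R': [[0.097, 0.995, -0.011], [0.783, -0.084, -0.617], [-0.615, 0.051, -0.787]], 't': [-0.091, -0.36, 1.327]}
feeder [([112.4, 106.9, 65.6, 57.4], 0.96), ([169.3, 179.3, 49.9, 70.8], 0.55)]
stop [([169.5, 204.8, 96.4, 51.4], 0.9), ([368.1, 175.4, 22.3, 31.1], 0.63)]
jar [([114.7, 178.9, 28.7, 35.7], 0.97)]
tube [([364.4, 178.1, 26.0, 29.4], 0.8)]
dropper [([343.0, 181.6, 16.3, 21.2], 0.75)]
scoop [([81.4, 203.2, 25.4, 45.5], 0.94)]
tweezers [([62.2, 209.6, 11.8, 40.9], 0.76)]
tin [([380.8, 153.5, 34.2, 34.1], 0.95)]
0.9 [0.26671475 0.56523906 0.2313059 ] [-4.97410143e-06  2.18676914e-01  9.75797319e-01  1.72247962e-05] 0.08543168346924919 -0.0187
```

Run:
```python
import cv2
a=cv2.imread("pics/top0.png")[110:300,100:400]
b=cv2.imread("pics/scene0.png")[90:270,40:430]
cv2.imwrite("pics/a.png",cv2.resize(a,(800,507),interpolation=cv2.INTER_CUBIC))
cv2.imwrite("pics/b.png",cv2.resize(b,(800,369),interpolation=cv2.INTER_CUBIC))
```

```text
(no output)
```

View pics/a.png

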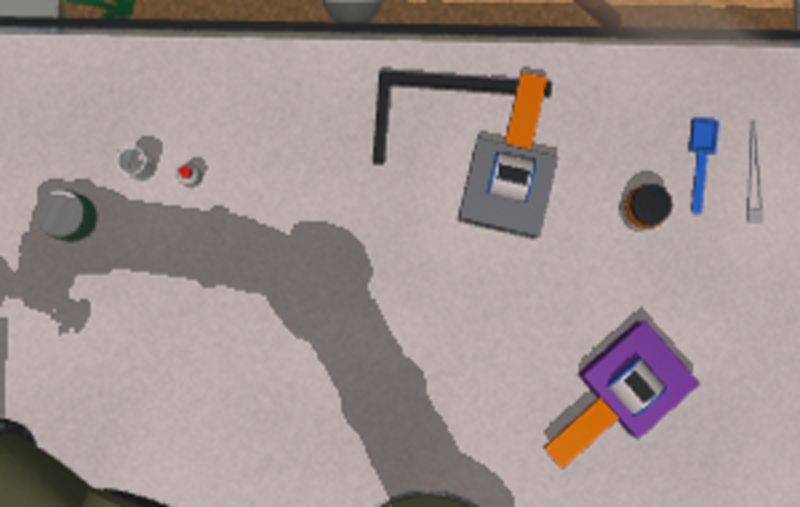

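View pics/b.png

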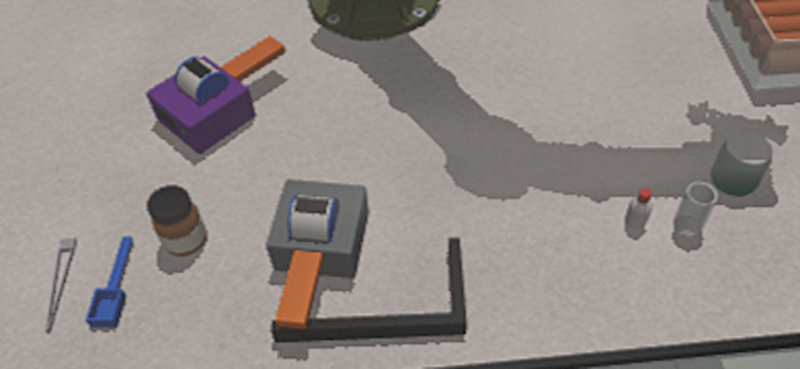

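```bash
cat > h.py <<'E'
from station import arm, optics, models
import cv2,numpy as np
from scipy.optimize import minimize
from scipy.spatial.transform import Rotation as Rn
FE=[(-.055,.055,-.055,.055,0,.06),(.055,.155,-.018,.018,.042,.058)]
ST=[(0,.015,-.22,.015,0,.03),(-.11,0,0,.015,0,.03)]
S=8
def sil(boxes,p,m,S=S):
    out=np.zeros((384*S,512*S),np.uint8)
    c,s=np.cos(p[2]),np.sin(p[2])
    for x0,x1,y0,y1,z0,z1 in boxes:
        P=np.array([(x,y,z) for x in(x0,x1) for y in(y0,y1) for z in(z0,z1)])
        W=np.c_[p[0]+c*P[:,0]-s*P[:,1],p[1]+s*P[:,0]+c*P[:,1],P[:,2]]
        q=W@np.array(m["R"]).T+m["t"]
        uv=np.c_[m["fx"]*q[:,0]/q[:,2]+m["cx"],m["fy"]*q[:,1]/q[:,2]+m["cy"]]
        cv2.fillConvexPoly(out,cv2.convexHull(np.round((uv+.5)*S).astype(np.int32)),255)
    return cv2.resize(out,(512,384),interpolation=cv2.INTER_AREA)/255.
def ray(u,v,z,m):
    R=np.array(m["R"]);C=-R.T@np.array(m["t"]);d=R.T@np.array([(u-m["cx"])/m["fx"],(v-m["cy"])/m["fy"],1])
    return C+d*(z-C[2])/d[2]
def fit(boxes,p0,masks,ms,ign=None):
    def f(p):
        e=0
        for i,(k,m) in enumerate(zip(masks,ms)):
            w=1 if ign is None else 1-ign[i]
            e+=(np.abs(sil(boxes,p,m)-k)*w).sum()/k.sum()
        return e
    best=None
    sx=np.array([p0]+[np.array(p0)+d for d in ([.015,0,0],[0,.015,0],[0,0,.12])])
    for _ in range(2):
        r=minimize(f,sx[0],method="Nelder-Mead",options=dict(initial_simplex=sx,maxfev=90,xatol=2e-4,fatol=1e-4))
        sx=np.array([r.x]+[r.x+d for d in ([.006,0,0],[0,-.006,0],[0,0,-.05])])
    return r.x,r.fun
def rel(f,s):
    c,n=np.cos(s[2]),np.sin(s[2]);d=f[:2]-s[:2]
    return np.array([c*d[0]+n*d[1],-n*d[0]+c*d[1],f[2]-s[2]])
def mask(c,l,near):
    ds=models.outline_of(c,l)
    return min(ds,key=lambda d:np.hypot(d["bbox"][0]+d["bbox"][2]/2-near[0],d["bbox"][1]+d["bbox"][3]/2-near[1]))["pixels"].astype(float)
E
cat > m.py <<'E'
from h import *
ms=[optics.camera_model(c) for c in("top","scene")]
for c in ("top","scene"): optics.read_camera(c)
fm=[mask("top","feeder",(290,168)),mask("scene","feeder",(194,214))]
sm=[mask("top","stop",(272,152)),mask("scene","stop",(217,230))]
print([x.sum() for x in fm+sm])
c=ray(100+508/2.667,110+183/2.667,.06,ms[0]);k=ray(100+388/2.667,110+84/2.667,.03,ms[0]);print(c,k)
for i in([0],[1],[0,1]):
    f=fit(FE,[c[0],c[1],-.15],[fm[j] for j in i],[ms[j] for j in i])
    ig=[(np.maximum(cv2.dilate(fm[j],np.ones((3,3))),0)) for j in i]
    s=fit(ST,[k[0],k[1],0.],[sm[j] for j in i],[ms[j] for j in i],ig)
    print(i,f,s,rel(f[0],s[0]))
for l,z,(u,v),h in(("jar",.085,(341,187),.03),("tin",.07,(125,191),0)): print(l,ray(u,v,z,ms[0]))
p=ray(305.8+28,230+27,.05,ms[0]);print("purple",p)
print(Rn.from_quat(np.roll(arm.get_obs()["tcp_rot"],-1)).as_matrix().round(3))
E
python3 m.py
```

```text
[np.float64(1296.0), np.float64(2323.0), np.float64(473.0), np.float64(1258.0)]
[ 0.52724358 -0.09742014  0.06      ] [0.66273589 0.06365804 0.03      ]
[0] (array([ 0.52371723, -0.09643134, -0.22442873]), np.float64(0.049216291454853546)) (array([ 0.66841614,  0.0624781 , -0.06377369]), np.float64(0.23714297558346803)) [-0.13427738 -0.16780813 -0.16065504]
[1] (array([ 0.52699859, -0.10051195, -0.21100882]), np.float64(0.07252454145670323)) (array([ 0.67079466,  0.05943518, -0.05266088]), np.float64(0.0678138345958415)) [-0.13517766 -0.16729433 -0.15834794]
[0, 1] (array([ 0.52555293, -0.09769934, -0.22393579]), np.float64(0.15825393955991224)) (array([ 0.66949899,  0.0597997 , -0.05497353]), np.float64(0.38008620631136125)) [-0.13507469 -0.16517035 -0.16896227]
jar [ 0.49784483 -0.27118579  0.085     ]
tin [0.47406406 0.47877488 0.07      ]
purple [ 0.254731   -0.25223255  0.05      ]
[[-0.904  0.427 -0.   ]
 [ 0.427  0.904 -0.   ]
 [ 0.    -0.    -1.   ]]
```

>>> apply_moves(
  rows=[
    [[0,0,6,0.04,-0.16,0.0,0.0],[0,0,12.5,0.08,-0.32,0.0,0.0],[0,0,12.5,0.12,-0.48,0.0,0.0],[0,0,12.5,0.163,-0.641,0.0,0.0],[0,0,12.5,0.163,-0.641,0.0,0.0],[0,0,12.5,0.163,-0.641,0.0,0.0],[0,0,12.5,0.163,-0.641,0.0,0.0],[0,0,12.5,0.163,-0.641,0.0,0.0],[0,0,12.5,0.163,-0.641,0.0,0.0],[0,0,12.5,0.163,-0.641,0.0,0.0]],
  ],
)

```text
time_s: 2.45
ee_pos: [0.4211, -0.0424, 0.2318]
tcp_rot: [0.001, 0.111, 0.994, 0.0]
force: [0.4, 0.6, 0.8]
grip_width: 0.043
```

>>> apply_moves(
  rows=[
    [[0,0,0,0.011,-0.034,0.0,0.0],[0,0,0,0.011,-0.034,-0.05,0.0],[0,0,0,0.011,-0.034,-0.1,0.0],[0,0,0,0.011,-0.034,-0.15,0.0],[0,0,0,0.011,-0.034,-0.19,0.0],[0,0,0,0.011,-0.034,-0.204,0.0],[0,0,0,0.011,-0.034,-0.204,0.0]],
  ],
)

```text
time_s: 3.32
ee_pos: [0.4316, -0.0763, 0.0269]
tcp_rot: [-0.0, 0.111, 0.994, 0.0]
force: [-0.7, -0.2, 0.2]
grip_width: 0.0426
```

Run:
```python
from h import *
a=optics.read_camera("top")[110:300,100:400,::-1]; b=optics.read_camera("scene")[90:270,40:430,::-1]
a=cv2.resize(a,(500,317),interpolation=3);b=cv2.resize(b,(600,277),interpolation=3)
o=np.zeros((594,600,3),np.uint8);o[:317,:500]=a;o[317:]=b;cv2.imwrite("pics/c.png",o)
```

```text
(no output)
```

View pics/c.png

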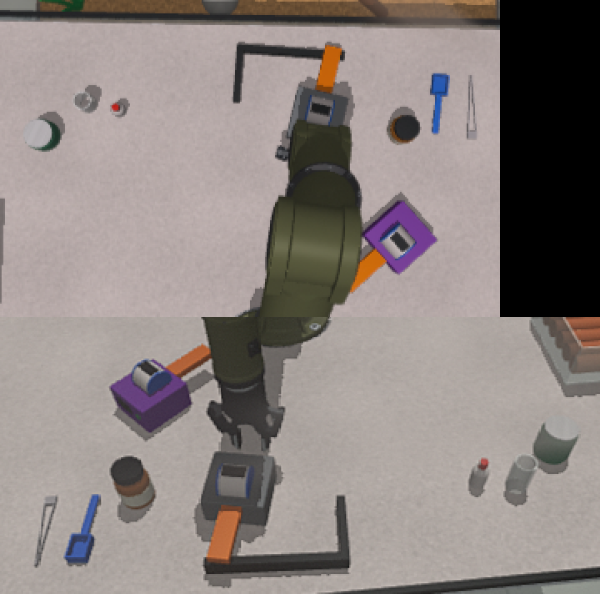

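>>> apply_moves(
  rows=[
    [[0,0,0,0.018,-0.004,0.001,0.0],[0,0,0,0.03,-0.007,0.001,0.0],[0,0,1,0.04,-0.008,0.001,0.0],[0,0,3,0.05,-0.009,0.001,0.0],[0,0,5,0.06,-0.01,0.001,0.0],[0,0,7,0.07,-0.011,0.001,0.0],[0,0,8.5,0.08,-0.012,0.001,0.0],[0,0,9.6,0.09,-0.013,0.001,0.0],[0,0,9.6,0.1,-0.014,0.001,0.0],[0,0,9.6,0.1,-0.014,0.001,0.0]],
  ],
)

```text
time_s: 4.68
ee_pos: [0.5329, -0.0906, 0.0294]
tcp_rot: [0.001, 0.027, 1.0, 0.0]
force: [-0.5, 0.2, -0.2]
grip_width: 0.0427
```

```bash
cat > m2.py <<'E'
from h import *
import sys
s=np.array([.6695,.0601,-.0555])
b=sys.argv[2]; g=[float(v) for v in sys.argv[1].split(",")]
ms=[optics.camera_model(c) for c in("top","scene")]
import time
for c in ("top","scene"): optics.read_camera(c)
w=np.array([*g])
for c,m in zip(("top","scene"),ms):
    if c not in b.split(","): continue
    q=np.array(m["R"])@[w[0],w[1],.05]+m["t"]; n=(m["fx"]*q[0]/q[2]+m["cx"],m["fy"]*q[1]/q[2]+m["cy"])
    k=mask(c,"feeder",n)
    f=fit(FE,w,[k],[m]); print(c,k.sum(),f,"rel",rel(f[0],s).round(4))
E
python3 m2.py 0.6,-.11,-.06 scene
```

```text
scene 2527.0 (array([ 0.59886049, -0.09801204, -0.05129379]), np.float64(0.07597787037252575)) rel [-0.0618 -0.1618  0.0042]
```

```bash
python3 -c "
from station import arm
o=arm.get_obs();print(o['qpos'],o['time_s'])"
```

```text
[ 0.15458873  0.62289745 -0.04764753  1.96229443  0.05171957  0.554521
  1.58815993] 4.825
```

>>> apply_moves(
  rows=[
    [[0,0,0,-0.02,0.001,0.0,0.0],[0,0,0,-0.03,0.0015,0.06,0.0],[0,0,0,-0.03,0.0015,0.12,0.0],[0,0,0,-0.03,0.0015,0.13,0.0]],
  ],
)

```text
time_s: 5.32
ee_pos: [0.505, -0.0893, 0.1636]
tcp_rot: [0.006, 0.027, 1.0, -0.0]
force: [1.7, 0.4, -0.5]
grip_width: 0.043
```

>>> apply_moves(
  rows=[
    [[0,0,-10,0.01,-0.011,0.0,0.0],[0,0,-20,0.02,-0.022,0.0,0.0],[0,0,-30,0.03,-0.033,0.0,0.0],[0,0,-40,0.04,-0.044,0.0,0.0],[0,0,-50,0.05,-0.055,0.0,0.0],[0,0,-60,0.06,-0.066,0.0,0.0],[0,0,-70,0.07,-0.077,0.0,0.0],[0,0,-80,0.08,-0.088,0.0,0.0],[0,0,-90,0.0905,-0.099,0.0,0.0],[0,0,-90,0.0905,-0.099,0.0,0.0]],
  ],
)

```text
time_s: 6.58
ee_pos: [0.5955, -0.1888, 0.1625]
tcp_rot: [0.004, 0.726, 0.688, -0.005]
force: [-0.7, -0.1, 0.5]
grip_width: 0.0428
```

>>> apply_moves(
  rows=[
    [[0,0,0,0,0,-0.05,0.0],[0,0,0,0,0,-0.1,0.0],[0,0,0,0,0,-0.13,0.0],[0,0,0,0,0,-0.1335,0.0],[0,0,0,0,0,-0.1335,0.0]],
  ],
)

```text
time_s: 7.2
ee_pos: [0.5957, -0.1888, 0.0298]
tcp_rot: [0.004, 0.725, 0.688, -0.005]
force: [0.7, -0.6, -0.3]
grip_width: 0.043
```

Run:
```python
from h import *
b=optics.read_camera("scene")[90:270,40:340,::-1]
cv2.imwrite("pics/d.png",cv2.resize(b,(800,480),interpolation=3))
o=arm.get_obs();print(o["time_s"],Rn.from_quat(np.roll(o["tcp_rot"],-1)).as_matrix().round(3))
```

```text
7.25 [[ 0.053  0.999 -0.   ]
 [ 0.999 -0.053 -0.013]
 [-0.013  0.    -1.   ]]
```

View pics/d.png

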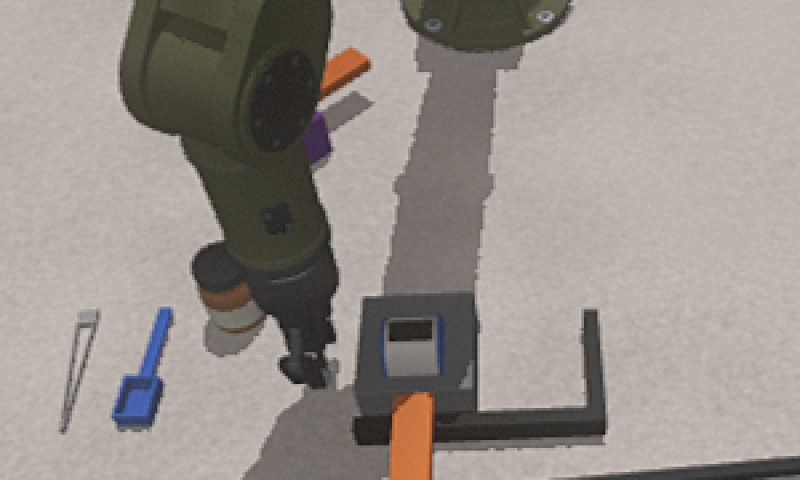

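>>> apply_moves(
  rows=[
    [[0,0,0,0.001,0.018,-0.001,0.0],[0,0,0,0.0015,0.028,-0.001,0.0],[0,0,0,0.002,0.04,-0.001,0.0],[0,0,0,0.003,0.053,-0.001,0.0],[0,0,0,0.0035,0.066,-0.001,0.0],[0,0,0,0.0045,0.079,-0.001,0.0],[0,0,0,0.005,0.092,-0.001,0.0],[0,0,0,0.006,0.105,-0.001,0.0],[0,0,0,0.0065,0.117,-0.001,0.0],[0,0,0,0.007,0.126,-0.001,0.0]],
  ],
)

```text
time_s: 8.5
ee_pos: [0.6038, -0.064, 0.0306]
tcp_rot: [0.006, 0.726, 0.688, -0.004]
force: [0.6, -6.4, 5.2]
grip_width: 0.0427
```

```bash
python3 m2.py 0.606,.005,-.06 scene
```

```text
scene 2406.0 (array([ 0.60349135,  0.00194556, -0.05096132]), np.float64(0.09559108764037619)) rel [-0.0627 -0.0617  0.0045]
```

>>> apply_moves(
  rows=[
    [[0,0,0,0,0.003,-0.001,0.0],[0,0,0,0,0.005,-0.001,0.0],[0,0,0,0,0.007,-0.001,0.0],[0,0,0,0,0.007,-0.001,0.0]],
  ],
)

```text
time_s: 9.15
ee_pos: [0.6037, -0.0571, 0.0295]
tcp_rot: [0.006, 0.726, 0.688, -0.004]
force: [0.2, -6.4, 5.5]
grip_width: 0.0431
```

>>> apply_moves(
  rows=[
    [[0,0,0,0,0.002,0,0.0],[0,0,0,0,0.003,0,0.0],[0,0,0,0,0.003,0,0.0]],
  ],
)

```text
time_s: 9.52
ee_pos: [0.6034, -0.057, 0.0296]
tcp_rot: [0.007, 0.726, 0.687, -0.005]
force: [0.3, -8.7, 1.7]
grip_width: 0.0428
```

```bash
python3 m2.py 0.606,.008,-.06 scene
```

```text
scene 2424.0 (array([ 0.60485289,  0.00899893, -0.06822227]), np.float64(0.08647997152656442)) rel [-0.0617 -0.0546 -0.0127]
```

>>> apply_moves(
  rows=[
    [[0,0,0,-0.001,-0.02,0.0,0.0],[0,0,0,-0.0015,-0.03,0.05,0.0],[0,0,0,-0.0015,-0.03,0.11,0.0],[0,0,0,-0.0015,-0.03,0.135,0.0],[0,0,0,-0.0015,-0.03,0.135,0.0]],
  ],
)

```text
time_s: 10.3
ee_pos: [0.6027, -0.0877, 0.1667]
tcp_rot: [0.008, 0.727, 0.687, -0.004]
force: [0.0, 0.4, -0.6]
grip_width: 0.0428
```

>>> apply_moves(
  rows=[
    [[0,0,10,-0.01,0.011,0.0,0.0],[0,0,20,-0.02,0.022,0.0,0.0],[0,0,30,-0.03,0.033,0.0,0.0],[0,0,40,-0.04,0.044,0.0,0.0],[0,0,50,-0.05,0.055,0.0,0.0],[0,0,60,-0.06,0.066,0.0,0.0],[0,0,70,-0.07,0.077,0.0,0.0],[0,0,80,-0.08,0.09,0.0,0.0],[0,0,90,-0.082,0.101,0.0,0.0],[0,0,90,-0.082,0.101,0.0,0.0]],
  ],
)

```text
time_s: 11.55
ee_pos: [0.5197, 0.0139, 0.1656]
tcp_rot: [0.007, 0.028, 1.0, 0.004]
force: [0.0, 0.0, -0.4]
grip_width: 0.0428
```

>>> apply_moves(
  rows=[
    [[0,0,0,0,0,-0.05,0.0],[0,0,0,0,0,-0.1,0.0],[0,0,0,0,0,-0.133,0.0],[0,0,0,0,0,-0.137,0.0],[0,0,0,0,0,-0.137,0.0]],
  ],
)

```text
time_s: 12.18
ee_pos: [0.5199, 0.0134, 0.0288]
tcp_rot: [0.007, 0.029, 1.0, 0.003]
force: [0.6, 0.6, 0.7]
grip_width: 0.0427
```

```bash
python3 m2.py 0.606,.008,-.06 scene
python3 - <<'E'
from h import *
b=optics.read_camera("scene")[150:270,130:330,::-1]
cv2.imwrite("pics/e.png",cv2.resize(b,(800,480),interpolation=3))
o=arm.get_obs();print(o["time_s"],Rn.from_quat(np.roll(o["tcp_rot"],-1)).as_matrix().round(3))
E
```

```text
scene 2412.0 (array([ 0.60217227,  0.00737468, -0.05456755]), np.float64(0.09194224953663056)) rel [-0.0643 -0.0564  0.0009]
12.375 [[-0.998  0.056  0.017]
 [ 0.056  0.998  0.007]
 [-0.017  0.008 -1.   ]]
```

View pics/e.png

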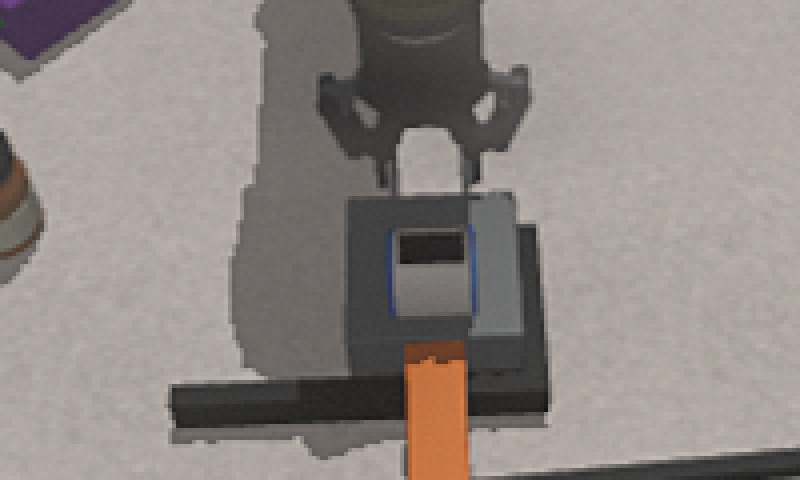

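>>> apply_moves(
  rows=[
    [[0,0,0,0.012,-0.001,0.0,0.0],[0,0,0,0.017,-0.001,0.0,0.0],[0,0,0,0.02,-0.001,0.0,0.0],[0,0,0,0.023,-0.001,0.0,0.0],[0,0,0,0.026,-0.001,0.0,0.0],[0,0,0,0.028,-0.001,0.0,0.0],[0,0,0,0.028,-0.001,0.0,0.0]],
  ],
)

```text
time_s: 13.25
ee_pos: [0.5455, 0.0124, 0.0294]
tcp_rot: [0.005, 0.028, 1.0, 0.003]
force: [-7.6, -0.8, 7.0]
grip_width: 0.0428
```

>>> apply_moves(
  rows=[
    [[0,0,0,0.003,0,0,0.0],[0,0,0,0.005,0,0,0.0],[0,0,0,0.006,0,0,0.0],[0,0,0,0.006,0,0,0.0]],
  ],
)

```text
time_s: 13.75
ee_pos: [0.5453, 0.0124, 0.0287]
tcp_rot: [-0.0, 0.028, 1.0, 0.003]
force: [-16.0, 0.3, 13.0]
grip_width: 0.0425
```

```bash
python3 m2.py 0.61,.008,-.06 scene
```

```text
scene 2416.0 (array([ 0.61152985,  0.00766928, -0.05571018]), np.float64(0.09808791066095311)) rel [-0.055  -0.0556 -0.0002]
```

Blocked against the rail and measured home. I'll back off, lift clear and verify.

>>> apply_moves(
  rows=[
    [[0,0,0,-0.015,0.001,0.0,0.0],[0,0,0,-0.035,0.002,0.0,0.0],[0,0,0,-0.045,0.002,0.06,0.0],[0,0,0,-0.06,0.06,0.12,0.0],[0,0,0,-0.06,0.12,0.16,0.0],[0,0,0,-0.06,0.18,0.18,0.0],[0,0,0,-0.06,0.24,0.18,0.0],[0,0,0,-0.06,0.3,0.18,0.0],[0,0,0,-0.06,0.3,0.18,0.0]],
  ],
)

```text
time_s: 15.02
ee_pos: [0.4843, 0.3173, 0.2089]
tcp_rot: [-0.0, 0.026, 1.0, 0.004]
force: [-0.4, -0.2, -0.3]
grip_width: 0.0425
```

```bash
python3 m2.py 0.611,.008,-.06 top,scene
python3 - <<'E'
from h import *
a=optics.read_camera("top")[110:300,100:400,::-1]; b=optics.read_camera("scene")[90:270,40:430,::-1]
a=cv2.resize(a,(500,317),interpolation=3);b=cv2.resize(b,(600,277),interpolation=3)
o=np.zeros((594,600,3),np.uint8);o[:317,:500]=a;o[317:]=b;cv2.imwrite("pics/f.png",o)
for c in("top","scene"):
  for l in ("jar","tube","dropper","scoop","tweezers","tin"):
    print(c,l,[d["bbox"] for d in models.find_in(c,l)][:1])
o=arm.get_obs();print(o["time_s"],o["ee_pos"],o["force"])
E
```

```text
top 1248.0 (array([ 0.6086623 ,  0.01043704, -0.04433415]), np.float64(0.060526646556058314)) rel [-0.058  -0.053   0.0112]
scene 2400.0 (array([ 0.61184105,  0.00764844, -0.05593021]), np.float64(0.10591830065359477)) rel [-0.0547 -0.0556 -0.0004]
top jar [[334.4, 181.4, 15.7, 16.3]]
top tube [[358.3, 154.2, 12.4, 36.3]]
top dropper []
top scoop [[357.8, 153.8, 14.8, 35.3]]
top tweezers []
top tin [[116.3, 184.2, 11.0, 18.0]]
scene jar [[112.8, 180.5, 29.0, 33.4]]
scene tube [[365.3, 179.6, 22.9, 25.4]]
scene dropper [[344.2, 184.9, 15.5, 15.2]]
scene scoop [[78.9, 203.2, 28.2, 45.5]]
scene tweezers [[62.8, 208.2, 12.2, 47.7]]
scene tin [[383.1, 155.8, 32.6, 31.9]]
15.925 [0.48531837 0.31241058 0.20871777] [ 0.26050886  0.2822594  -0.42461779]
```

View pics/f.png

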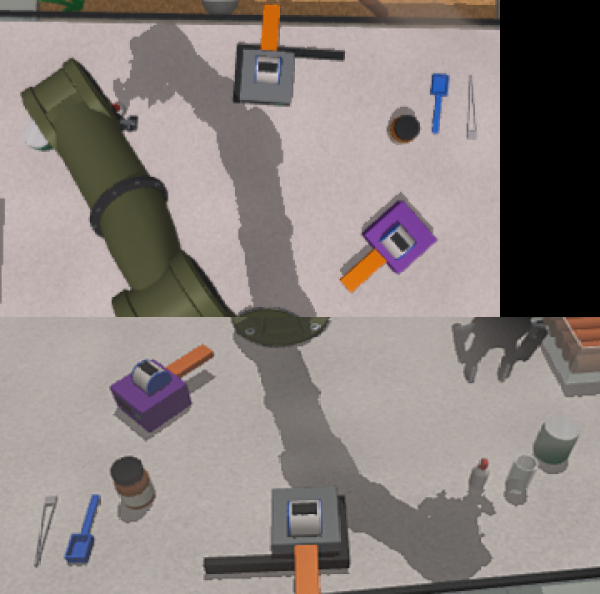

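The feeder sits flush in the corner with its chute over the tank. The bystanders haven't moved, and the robot isn't touching anything.

```bash
python3 -c "
from station import arm
print(arm.finish_job())"
```

```text
the job is handed in; nothing more can be done
None
```

I pushed the feeder home in the corner of the stop with three finger pushes and handed the job in at about 16 s. The pushes were forward and squared up, then left against the short arm, then forward against the rail. The last two pushes ended with the tool no longer advancing as the force rose, at about 9 N against the arm and 16 N against the rail.

| Check, in the stop's frame | x (mm) | y (mm) | Turn (rad) |
|---|---|---|---|
| Target | -55 | -55 | 0 |
| Scene camera | -54.7 | -55.6 | -0.0004 |
| Top camera | -58.0 | -53.0 | 0.011 |

The two cameras disagree by about 3 mm, but both readings are inside the 6 mm and 0.05 rad limits.

- **Bystanders:** in the last picture all six stand where they began; their detection boxes in the scene camera shifted by only a few pixels. In the top view the network missed the dropper and tweezers and mistook the scoop for the tube. There the arm hid the dropper and tube, so I judged those two from the scene picture alone.
- **Robot:** clear of everything, with the wrist force near zero.

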